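Release the bakery scale with its square key and tare the bowl

ROBOT

A 7-joint arm with a two-finger parallel gripper is mounted at the origin on the work surface. World frame = base frame: x ahead of the robot, y to its left, z up, the work surface at z = 0. Lengths are in m, angles in rad, forces in N, time in s.
With the tool pointing down it reaches from about 0.425 to 0.95 m from the base axis. Payload 16.7 kg.
Tool frame: the origin (TCP) lies at the very end of the fingers, on their centre line; the grasp point (between the pads) lies 19 mm behind it; x points along the fingers, y is the direction in which the jaws open and shut, and the axes are right-handed (so a half turn about x gives the same grasp; the last joint's range is limited). The gripper opens to 94 mm and grips with 3 to 60 N. Pads are 16 mm wide; open, the fingers measure 119 mm over their backs; the gripper's body (75 mm by 177 mm) begins 78 mm behind the grasp point.
Start: joints at [0.957, 0.426, 0.074, 1.606, -0.034, 1.111, -0.067], TCP at [0.303, -0.603, 0.205] pointing down, gripper open.
Joint ranges: [-2.85, 2.85], [-0.5, 2.14], [-1.23, 1.37], [0.21, 2.46], [-1.02, 4.16], [0.16, 2.05], [-2.73, 2.73]. Speed limits (rad/s): [1.89, 1.89, 2.39, 2.39, 3.01, 3.01, 3.01].

INTERFACE

Orientations are given as [roll, pitch, yaw] about the fixed x, y, z axes, in that order (R = Rz(yaw) Ry(pitch) Rx(roll)).
In Python, from rig import env gives the robot as it stands. The module is installed in compiled form; this text tells all that it offers.
- The arm moves only by the tool servo_tool, never from a script. Its argument "plan" is text: rows parted by semicolons, each of 7 numbers parted by spaces: the closure, from 0 (fully open) to 1 (shut), then the shift along the world's x, y, z scaled (see below), then the turn, a rotation vector about the world's x, y, z scaled (see below). A call has 1 to 20 rows; each row is the pose to reach, as a shift and turn from the pose commanded when the call began, turning the shorter way round; what a row does not reach only later rows make up. The controller multiplies each number of a shift by 0.25 m and each number of a turn by 180 degrees. A row lasts 1/10 s, in which the tool goes at most 50 mm and 8.59 degrees, less where a joint would pass 70% of its speed; a pose out of reach is approached as far as the arm can. A call with a number of a shift or a turn outside -1 to 1 is refused whole. A call with a gripper value outside its range is refused whole. The fingers move at their own pace and stop on an object; the grip force is fixed at half the most. Time passes only in rows, so rows that repeat a pose let the fingers close. It gives the time, the measured TCP pose, the force and the opening at its end, in the units of the state.
- env.observe(): the state, without advancing time (a new reading comes with each control period).
- env.camera(name): name is "side" or "top"; returns a dict with "img" (480x640x3 uint8, red, green, blue), "depth" (480x640 float32, m along the optical axis (not along the pixel's ray), 0 where there is no reading), "intrinsics" (3x3 intrinsics, pixels), "dist_coeffs" ([k1, k2, p1, p2, k3] as OpenCV has them; the pictures are not rectified), "xyz" and "rotation" of the camera in the world. Camera axes: x right, y up, looking along -z (the intrinsics and any distortion apply to the point x, -y, -z); pixel columns grow to the right and rows downward; lengths in m; the calibration is good to about 2 mm. A picture is of the moment at which its call begins.
- env.close_job(): hands the job in, once; it reports no verdict.
The state is a dict: "clock": time; "joint_pos": joint angles; "joint_velocities": joint speeds; "joint_efforts": joint torques, N m; "tool_pos": TCP position; "eef_rot": TCP orientation; "force": force on the tool from outside, world axes, zero at the start; "wrist_torque": the same for the moment, N m; "finger_gap": opening from 0.0 (shut) to 1.0 (fully open).
Only numpy, scipy, OpenCV 4.12 (cv2) and the standard library are available. Lean on these libraries where they do the work, as an engineer would, in place of code of your own. Each camera call takes 0.05 s, during which the arm holds its last target. There are 200 camera calls.

TASK

Get the bench scale ready for weighing: put the square key fully home in the recessed lock socket of the scale's panel, turn it clockwise (seen from above) until it stops, and leave it standing there. Then set the empty wooden bowl with the upright handle upright in the middle of the weighing platform without dropping it, let go of it, and after that press the tare button fully down and release it. Do not knock over the spice jar or the pot of sticks.

Things in the scene. Friction and masses are not known exactly. Their poses are not given: they have to be found in the camera images.
- key_grip (a point): Centre of the T bar of the loose steel square key (64 mm tall, 90 g, upright in its stand). The bar, where to hold it: 50 mm long (own x), 12 wide (own y), 14 high (z, up), at the key's top. Below it: round stem 10 mm thick, 24 long; collar 24 mm across, 4 thick; square shank 10 x 10 mm, 22 long (last 3 mm 7.5 mm square), flats parallel to own x and y: it fits in any of four quarter turns.
- key_tip (a point): Centre of the lower end of the key's square shank, 57 mm straight below key_grip; axes as key_grip.
- stand: Fixed square wooden block 56 x 56 mm, 40 mm high, origin at the centre of its underside. The key's collar rests on its top and the shank hangs freely in a wide round hole: lift the key straight up by 25 mm or more to free it.
- socket (a point): Centre of the mouth of the lock socket: a square hole 11.5 mm wide, 25 deep, 2 mm chamfer, in a round metal insert 41 mm across. The mouth lies 6 mm below the panel's top, in a round recess 44 mm across (panel top 50 mm above the table). Flats parallel to this frame's x and y, which turn with the lock; z up. The key is home when its collar rests on the insert (tip 22 mm below this point).
- lock (a joint): Turn of the lock insert in rad: grows when turned clockwise seen from above, stop at 1.3 (released); starts between 0 and 0.2. Held by a light friction of about 0.06 N m, stays where it is left. The key has about 0.15 rad of play in the socket either way.
- platform (a point): Centre of the top of the scale's square steel weighing platform, 180 x 180 mm, 70 mm above the table. The scale is fixed: white housing 200 mm (own x) by 320 mm (own y), platform on the +y half; panel with a dark display, lock socket (nearer the robot) and tare button (farther) on the -y half. Axes are the scale's, z up.
- bowl: Loose empty wooden bowl, about 160 g, origin at the centre of its underside, z up: 76 mm across at the foot, 96 at the rim, 50 high, walls 6 mm. An upright stave handle stands at its rim on its own +x side. Another wooden bowl, wider and without a handle, is full and stays where it is.
- bowl_grip (a point): Where to hold the bowl: a point on the upright handle 50 mm from the bowl's axis (own +x) and 84 mm above the underside. The handle is 12 mm thick (own x, radial), 24 mm wide (own y), and its top is 102 mm above the underside (52 mm above the rim); best gripped from above across its 12 mm thickness.
- tare_top (a point): Centre of the top of the round grey tare button, 26 mm across, on a black collar on the scale's panel, standing clear of it. It is pressed straight down from above; z up.
- tare (a joint): Travel of the tare button in m: 0 up, 0.006 fully down, where its spring pushes back with 5 N; springs up again when released.
- jar: Bystander: amber glass spice jar with a lid, 60 mm across, 85 mm tall, origin at the centre of its underside.
- pot: Bystander: earthenware pot, 80 mm across, 85 mm tall, with wooden sticks standing up to about 150 mm, origin at the centre of its underside.
Mind the look-alikes: they are no part of the job. Of the things like the part that bears key_grip, leave any that is blue or turquoise; of the rest the larger one is meant.

How it is judged:
On the way, in this order (a step that is already met when the one before it is completed fails the run):
1. the key is fully home in the lock socket (z of key_tip in the frame of socket below -0.017 m and horizontal distance between key_tip and socket below 0.005 m and angle between key_grip's own z axis and vertical below 0.2 rad), for 0.1 s.
2. the lock is turned clockwise to its stop with the key in it (all of step 1 and value of joint lock above 1.12 rad), for 0.2 s.
3. the bowl stands upright in the middle of the platform, let go (horizontal distance between bowl and platform below 0.035 m and z of bowl in the frame of platform between -0.005 and 0.005 m and angle between bowl's own z axis and vertical below 0.1 rad and contact force between bowl and the fingers below 0.2 N), for 0.2 s.
4. tare is pressed down while the bowl stands on the platform (all of step 3 and value of joint tare above 0.0045 m), for 0.05 s.
At the end, for the whole second after the job is handed in: Lock above 1.12 rad with the key upright in the socket, its tip 17 mm or more below the mouth and within 5 mm of its centre; bowl let go, still and upright (within 0.1 rad) on the platform, centre within 35 mm of the platform's; tare button up again (all of step 2 and all of step 3 and linear speed of bowl below 0.02 m/s and value of joint tare below 0.002 m); the robot touches nothing.
It fails at once if the bowl is dropped onto the platform from more than 20 mm above it (contact force between bowl and anything else below 0.02 N and z of bowl in the frame of platform above 0.02 m and horizontal distance between bowl and platform below 0.12 m).
It fails at once if the spice jar is knocked over (angle between jar's own z axis and vertical above 0.6 rad).
It fails at once if the pot of sticks is knocked over (angle between pot's own z axis and vertical above 0.6 rad).
It also fails if it takes over 69 s, if anything falls off the work surface, if the arm or the gripper's body presses on something with over 40 N, if the wrist force passes 120 N, or if a joint passes its speed limit or range.

## Working session

There is one attempt and no reset: what is moved stays moved. The work goes in short steps, Python scripts to look and compute and a tool call to move; the robot and the scene stay as the last step left them, time stands still between calls to the robot, and variables do not carry over. Pictures are saved under pics/ and viewed, about 8 in all and at most 12, crops included, and the job is handed in when it is done.

Besides the shell and the picture viewer there is one more tool, called as name(argument=value, ...) on one line, values as JSON. servo_tool: Moves the arm, as the interface text tells. Shifts and turns lie within -1 to 1; 1 stands for 0.25 m of shift or 180 degrees of turn. Its arguments: {"type":"object","properties":{"plan":{"type":"string"}},"required":["plan"]}

```bash
mkdir -p pics; ls; cat > h.py <<'E'
import numpy as np, cv2, pickle
from rig import env
def grab(n,tag):
    c=env.camera(n); pickle.dump(dict(c),open(f'pics/{tag}.pkl','wb')); return c
def load(tag): return pickle.load(open(f'pics/{tag}.pkl','rb'))
def save(img,name): cv2.imwrite(f'pics/{name}.png',img[:,:,::-1])
def ray(c,u,v):
    p=cv2.undistortPoints(np.array([[[u,v]]],float),np.array(c['intrinsics'],float),np.array(c['dist_coeffs'],float))[0,0]
    return np.array(c['rotation'])@np.array([p[0],-p[1],-1.])
def dep(c,u,v):
    d=c['depth'][int(round(v)),int(round(u))]; return np.array(c['xyz'])+d*ray(c,u,v)
def atz(c,u,v,z):
    r=ray(c,u,v);o=np.array(c['xyz']); return o+r*(z-o[2])/r[2]
def tri(c1,p1,c2,p2):
    A=[];b=[]
    for c,p in((c1,p1),(c2,p2)):
        r=ray(c,*p);r/=np.linalg.norm(r);M=np.eye(3)-np.outer(r,r);A.append(M);b.append(M@np.array(c['xyz']))
    return np.linalg.lstsq(np.vstack(A),np.hstack(b),rcond=None)[0]
def proj(c,P):
    q=np.array(c['rotation']).T@(np.array(P)-np.array(c['xyz'])); q=q*[1,-1,-1]
    return cv2.projectPoints(q.reshape(1,1,3),np.zeros(3),np.zeros(3),np.array(c['intrinsics'],float),np.array(c['dist_coeffs'],float))[0].ravel()
def crop(c,u0,v0,w,h,s,name): save(cv2.resize(c['img'][v0:v0+h,u0:u0+w],None,fx=s,fy=s,interpolation=cv2.INTER_CUBIC),name)
E
python3 - <<'E'
from h import *
print(env.observe())
for n in('top','side'):
    c=grab(n,n+'0'); save(c['img'],n+'0'); print(n,c['xyz'],np.round(c['rotation'],3).tolist(),np.array(c['intrinsics']).tolist())
E
```

```text
pics
{'clock': 0.0, 'joint_pos': array([ 0.95650406,  0.42670821,  0.07388755,  1.60660493, -0.03412538,
        1.110794  , -0.06707952]), 'joint_velocities': array([ 1.16804405e-03, -5.07526045e-04,  6.76077100e-04, -4.53098910e-04,
        2.31551357e-04, -9.93155924e-06, -1.98094790e-03]), 'joint_efforts': array([ 9.43412670e-04, -9.35813212e+01,  3.66770603e+00, -4.54200375e+01,
       -4.85933956e-02,  1.98197452e-02,  1.87215837e-04]), 'tool_pos': array([ 0.3023236 , -0.60302407,  0.20479349]), 'eef_rot': array([-1.50423226,  1.56954245,  2.10209688]), 'force': array([-0.35908839, -0.4773459 , -0.5150982 ]), 'wrist_torque': array([-0.00902575, -0.01752352,  0.02993094]), 'finger_gap': 0.9992728251805686}
top [ 0.39302441 -0.03430333  1.17549303] [0.164, -0.003, -1.592] [[525.989431159461, 0.0, 313.6745945963941], [0.0, 525.989431159461, 231.91094039795868], [0.0, 0.0, 1.0]]
side [0.26599814 0.41090725 0.60673714] [0.8, 0.015, -2.521] [[449.43781863794567, 0.0, 320.94171872347334], [0.0, 449.43781863794567, 243.32119938698534], [0.0, 0.0, 1.0]]
```

```bash
python3 - <<'E'
s=open('h.py').read()
s=s.replace("np.array(c['rotation'])","rot(c)").replace("def grab","from scipy.spatial.transform import Rotation as Ro\ndef rot(c): return Ro.from_euler('xyz',c['rotation']).as_matrix()\ndef grab",1)
open('h.py','w').write(s)
E
```

```text
(no output)
```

View pics/top0.png

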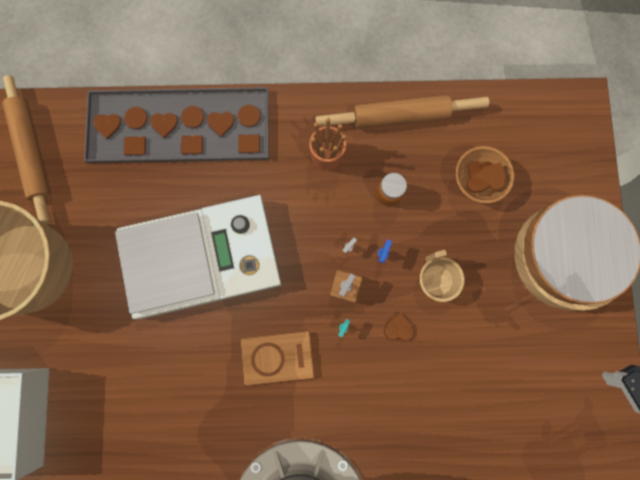

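View pics/side0.png

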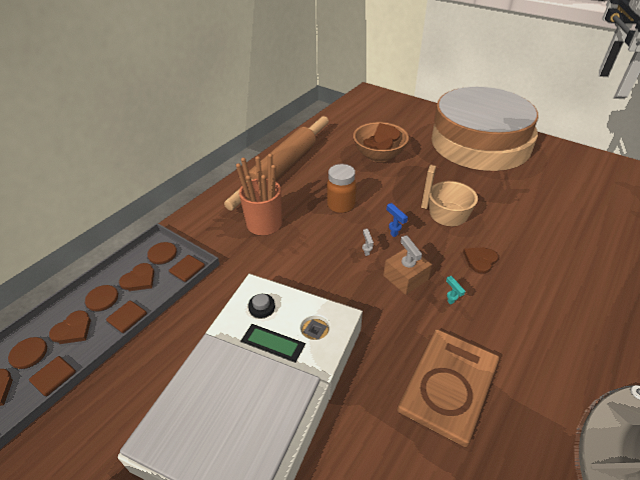

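Top picture: key candidates are small steel (349,245), steel in stand (347,286), blue (385,250), turquoise (344,328). The choice is the one in the stand. The bowl with the handle is at (442,280), the scale's socket at (249,265) and the tare button at (240,224). I'll check both views closer.

```bash
python3 - <<'E'
from h import *
t=load('top0');s=load('side0')
def cr(c,u,v,w,h,k): return cv2.resize(c['img'][v:v+h,u:u+w],None,fx=k,fy=k,interpolation=cv2.INTER_CUBIC)
# top: key 327..377x262..312 ; bowl 412..472,245..305; socket
a=cr(t,325,265,50,37,8); b=cr(t,410,242,66,50,6)[:300,:396]
c=cr(s,375,225,66,50,6)[:300,:396]; d=cr(s,410,160,80,60,5)
f=lambda x:cv2.copyMakeBorder(x,0,300-x.shape[0],0,400-x.shape[1],cv2.BORDER_CONSTANT)
save(np.vstack([np.hstack([f(a),f(b)]),np.hstack([f(c),f(d)])]),'m1')
a=cr(t,220,205,66,75,6)[:600,:400]; c=cr(s,235,275,100,75,4)
g=np.zeros((600,800,3),np.uint8); g[:450,:396]=a; g[:300,400:800]=c; 
e=cr(t,110,190,175,130,2)[:260,:350]; g[320:580,400:750]=e
save(g,'m2')
for p in [(240,222),(249,265),(170,262),(347,283),(442,280),(438,254)]: print(p,dep(t,*p).round(3))
for p in [(262,302),(314,327),(411,243),(430,170)]: print(p,dep(s,*p).round(3))
E
```

```text
(240, 222) [0.6   0.115 0.075]
(249, 265) [0.514 0.103 0.018]
(170, 262) [0.518 0.264 0.067]
(347, 283) [ 0.465 -0.108  0.084]
(442, 280) [ 0.473 -0.325  0.005]
(438, 254) [ 0.52  -0.296  0.1  ]
(262, 302) [0.593 0.12  0.07 ]
(314, 327) [0.515 0.094 0.038]
(411, 243) [ 0.463 -0.109  0.083]
(430, 170) [ 0.52  -0.293  0.101]
```

View pics/m1.png

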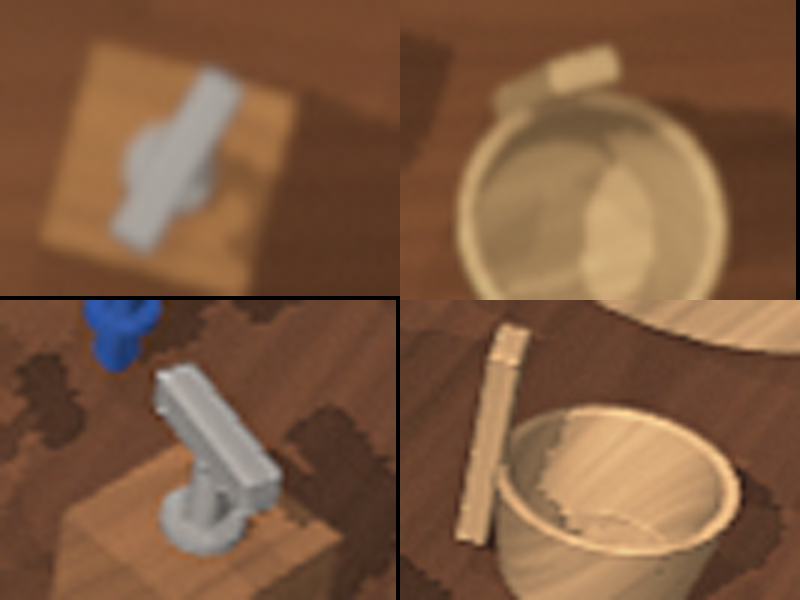

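View pics/m2.png

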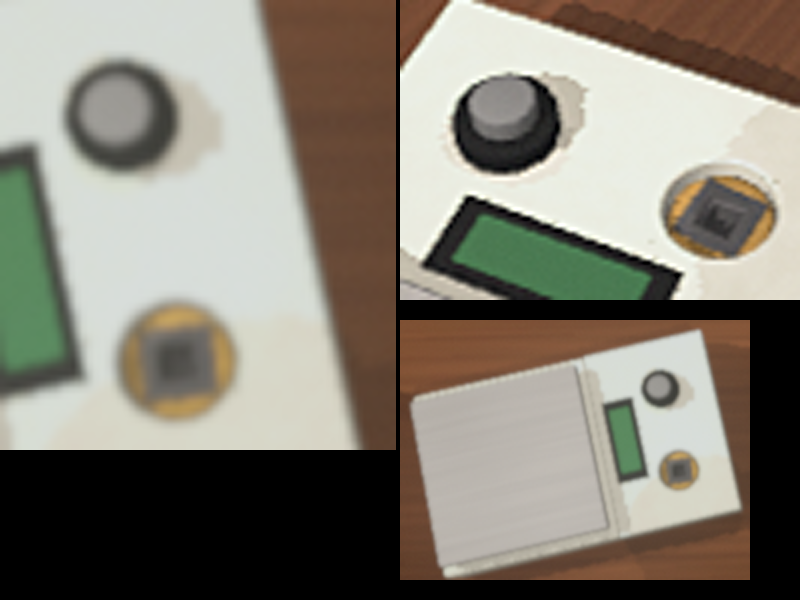

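Close crops confirm it: the larger steel key stands in the wooden block with its bar centre at top (346.8,283.9) / side (410.8,244.9). The handle top, socket and button are all clear in both views. Next I triangulate.

```bash
python3 - <<'E'
from h import *
t=load('top0');s=load('side0')
P=lambda o,k,x,y:(o[0]+(x+.5)/k-.5,o[1]+(y+.5)/k-.5)
T=lambda n,a,b:print(n,tri(t,a,s,b).round(4),[proj(c,tri(t,a,s,b)).round(1)-np.array(p) for c,p in((t,a),(s,b))])
T('key',P((325,265),8,178,155),P((375,225),6,217,122))
T('sock',P((220,205),6,178,361),P((235,275),4,320,214))
T('tare',P((220,205),6,117,110),P((235,275),4,103,105))
T('handle',P((410,242),6,184,72),P((410,160),5,111,44))
c=atz(t,*P((410,242),6,192,227),.05);print('bowl rim',c)
d=atz(t,*P((410,242),6,184,72),.102)-c; print('bowl dir',np.degrees(np.arctan2(d[1],d[0])),np.hypot(*d[:2]))
for q in [((152,68),(205,45)),((160,98),(220,75))]:
    d=atz(t,*P((410,242),6,*q[1]),.102)-atz(t,*P((410,242),6,*q[0]),.102);print('handle tang',np.degrees(np.arctan2(d[1],d[0])),np.hypot(*d[:2]))
a,b=[atz(t,*P((325,265),8,*q),.082) for q in((132,238),(222,78))];d=b-a
print('bar',np.degrees(np.arctan2(d[1],d[0])),np.hypot(*d[:2]),(a+b)/2)
a,b=[atz(s,*P((375,225),6,*q),.082) for q in((259,174),(175,70))];d=b-a
print('bar side',np.degrees(np.arctan2(d[1],d[0])),np.hypot(*d[:2]),(a+b)/2)
q=[atz(t,*P((110,190),2,*q),.07) for q in((12,83),(178,47),(208,207),(42,247))]
q=np.array(q);print('plat',q.round(3).tolist(),q.mean(0)); 
for i in range(4):
    d=q[(i+1)%4]-q[i];print(np.degrees(np.arctan2(d[1],d[0]))%90,np.hypot(*d[:2]))
# socket square orientation: grey square corners in side crop
k=np.array([atz(s,*P((235,275),4,*p),.044) for p in((312,178),(368,205),(335,255),(280,228))]);print('sq',k.round(4).tolist(),k.mean(0))
for i in range(4):
    d=k[(i+1)%4]-k[i];print(np.degrees(np.arctan2(d[1],d[0]))%90,np.hypot(*d[:2]))
# flat top of bar points by depth
for n,cc in(('t',t),('s',s)):
    m=[]
    for v in range(225,320):
        for u in range(325,440):
            p=dep(cc,u,v)
            if .078<p[2]<.090 and abs(p[0]-.465)<.035 and abs(p[1]+.108)<.035:m.append(p)
    m=np.array(m); x=m[:,:2];e=np.linalg.svd(x-x.mean(0))[2][0];print(n,len(m),m.mean(0),np.degrees(np.arctan2(e[1],e[0])))
E
```

```text
key [ 0.4628 -0.1079  0.0801] [array([0.0875, 0.2625]), array([-0.35      , -0.11666667])]
sock [0.5112 0.099  0.0443] [array([0.05, 0.15]), array([-0.125, -0.025])]
tare [0.5994 0.1181 0.0659] [array([0.01666667, 0.08333333]), array([-0.175, -0.075])]
handle [ 0.52   -0.3008  0.1006] [array([0.05      , 0.21666667]), array([-0.2,  0. ])]
bowl rim [ 0.47071256 -0.3126679   0.05      ]
bowl dir 14.046033203793831 0.05098994021336023
handle tang -67.95306792077221 0.020142672445496237
handle tang -70.41821602691189 0.022335786101839828
bar -31.084838681601447 0.0476942022713178 [ 0.46258097 -0.10729252  0.082     ]
bar side -31.8174305330381 0.044963690295528706 [ 0.46187608 -0.10638176  0.082     ]
plat [[0.586, 0.38, 0.07], [0.622, 0.204, 0.07], [0.45, 0.17, 0.07], [0.413, 0.342, 0.07]] [0.51777709 0.27409541 0.07      ]
11.383489811023964 0.1795942720179043
11.166244814533627 0.17444511735419985
12.377769630540357 0.17588985390409598
12.37421709884747 0.1775225455966004
sq [[0.5233, 0.0871, 0.044], [0.4986, 0.085, 0.044], [0.4958, 0.1102, 0.044], [0.5196, 0.1124, 0.044]] [0.50932143 0.09868618 0.044     ]
4.769849513864187 0.024828849567276497
6.339587225448824 0.025364345724555763
5.134666420531551 0.02391239009812504
8.38550434719096 0.02555795457164616
t 133 [ 0.46319722 -0.10749817  0.08204313] 147.61963383165738
s 171 [ 0.46093057 -0.10430315  0.08162725] 147.73926245175323
```

```bash
python3 - <<'E'
from h import *
o=env.observe();R=Ro.from_euler('xyz',o['eef_rot']).as_matrix();print(R.round(4),o['tool_pos'])
print('yaw of jaw',np.degrees(np.arctan2(R[1,1],R[0,1])))
E
```

```text
[[-6.000e-04  4.482e-01 -8.939e-01]
 [ 1.000e-03 -8.939e-01 -4.482e-01]
 [-1.000e+00 -1.200e-03  1.000e-04]] [ 0.30235634 -0.60304617  0.2048501 ]
yaw of jaw -63.372428722640784
```

servo_tool(plan="0 0.642 1 0 0 0 0.2;0 0.642 1 0 0 0 0.6744;0 0.642 1 0 0 0 0.6744;0 0.642 1 0 0 0 0.6744;0 0.642 1 0 0 0 0.6744;0 0.642 1 0 0 0 0.6744;0 0.642 1 0 0 0 0.6744;0 0.642 1 0 0 0 0.6744;0 0.642 1 0 0 0 0.6744;0 0.642 1 0 0 0 0.6744;0.4 0.642 1 0 0 0 0.6744;0.4 0.642 1 0 0 0 0.6744;0.4 0.642 1 0 0 0 0.6744;0.4 0.642 1 0 0 0 0.6744;0.4 0.642 1 0 0 0 0.6744;0.4 0.642 1 0 0 0 0.6744")

```text
clock: 1.7
tool_pos: [0.4628, -0.3534, 0.2053]
eef_rot: [2.963, 1.57, 2.401]
force: [0.0, 0.2, -0.3]
finger_gap: 0.606
```

servo_tool(plan="0.4 0 0.98 0 0 0 0;0.4 0 0.98 0 0 0 0;0.4 0 0.98 0 0 0 0;0.4 0 0.98 0 0 0 0;0.4 0 0.98 0 0 0 0;0.4 0 0.98 -0.3 0 0 0;0.4 0 0.98 -0.3 0 0 0;0.4 0 0.98 -0.3 0 0 0;0.4 0 0.98 -0.3 0 0 0;0.4 0 0.98 -0.3 0 0 0")

```text
clock: 2.7
tool_pos: [0.464, -0.1087, 0.1319]
eef_rot: [0.307, 1.569, -0.253]
force: [0.2, 0.0, 0.7]
finger_gap: 0.599
```

servo_tool(plan="0.4 -0.004 0.004 -0.1 0 0 0;0.4 -0.004 0.004 -0.2 0 0 0;0.4 -0.004 0.004 -0.3 0 0 0;0.4 -0.004 0.004 -0.304 0 0 0;0.4 -0.004 0.004 -0.304 0 0 0")

```text
clock: 3.2
tool_pos: [0.4627, -0.1075, 0.0556]
eef_rot: [0.292, 1.57, -0.267]
force: [0.2, 0.4, 0.5]
finger_gap: 0.6
```

```bash
python3 - <<'E'
from h import *
o=env.observe();R=Ro.from_euler('xyz',o['eef_rot']).as_matrix();print(o['tool_pos'],o['force'],'yaw',np.degrees(np.arctan2(R[1,1],R[0,1])),R[:,0],o['joint_pos'])
c=grab('side','s1');crop(c,340,150,160,120,5,'s1')
E
```

```text
[ 0.46265393 -0.10753905  0.05556631] [0.24378335 0.36123916 0.45569155] yaw 57.97744438775093 [ 5.97120383e-04 -1.63050892e-04 -9.99999808e-01] [ 0.53819741  0.35252073 -0.51712159  2.1494709   0.26840604  0.69990636
  0.85254413]
```

View pics/s1.png

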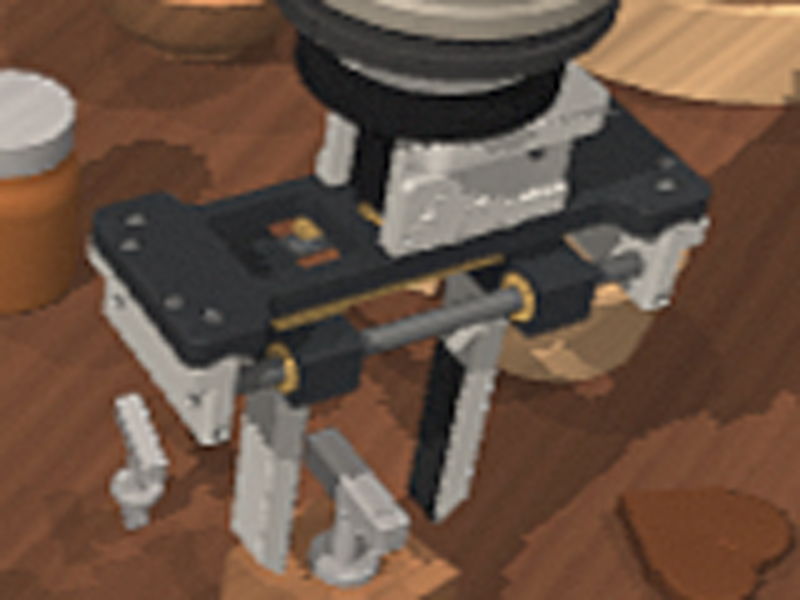

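The bar (crop 355,490) lies between the fingers. I'll close and lift.

servo_tool(plan="0.9 0 0 0 0 0 0;1 0 0 0 0 0 0;1 0 0 0 0 0 0;1 0 0 0 0 0 0;1 0 0 0 0 0 0;1 0 0 0 0 0 0;1 0 0 0 0 0 0;1 0 0 0 0 0 0;1 0 0 0.06 0 0 0;1 0 0 0.15 0 0 0;1 0 0 0.24 0 0 0;1 0 0 0.28 0 0 0;1 0 0 0.28 0 0 0")

```text
clock: 4.55
tool_pos: [0.4627, -0.1077, 0.1253]
eef_rot: [0.12, 1.569, -0.439]
force: [0.4, 0.4, -1.8]
finger_gap: 0.121
```

servo_tool(plan="1 0.193 0.826 0 0 0 0.211;1 0.193 0.826 0 0 0 0.211;1 0.193 0.826 0 0 0 0.211;1 0.193 0.826 0 0 0 0.211;1 0.193 0.826 0 0 0 0.211;1 0.193 0.826 0 0 0 0.211;1 0.193 0.826 -0.08 0 0 0.211;1 0.193 0.826 -0.1 0 0 0.211;1 0.193 0.826 -0.1 0 0 0.211")

```text
clock: 5.45
tool_pos: [0.5094, 0.098, 0.0983]
eef_rot: [-3.019, 1.568, -2.916]
force: [-0.6, -0.3, -1.2]
finger_gap: 0.125
```

```bash
python3 - <<'E'
from h import *
o=env.observe();R=Ro.from_euler('xyz',o['eef_rot']).as_matrix();print(o['tool_pos'],o['force'],'yaw',np.degrees(np.arctan2(R[1,1],R[0,1])),R[:,0])
c=grab('side','s2');crop(c,250,250,120,90,6,'s2')
p=o['tool_pos'];print(proj(c,[p[0],p[1],p[2]-.0375]),proj(c,[.5112,.099,.044]),proj(c,[.5112,.099,p[2]-.0375]))
t=grab('top','t2');save(t['img'],'t2')
E
```

```text
[0.50935335 0.09798736 0.09833211] [-0.63084522 -0.3193726  -1.17483848] yaw 95.88377019863626 [-2.43411096e-03 -5.57952213e-04 -9.99996882e-01]
[315.56054851 321.65901306] [314.43207101 328.1999494 ] [314.14845777 321.53274718]
```

View pics/s2.png

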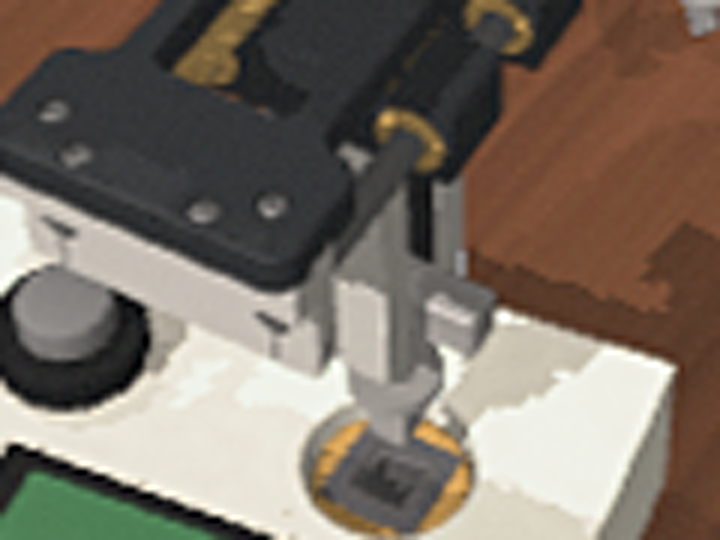

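servo_tool(plan="1 0.008 0.004 -0.03 0 0 0;1 0.008 0.004 -0.05 0 0 0;1 0.008 0.004 -0.056 0 0 0;1 0.008 0.004 -0.064 0 0 0;1 0.008 0.004 -0.072 0 0 0;1 0.008 0.004 -0.08 0 0 0;1 0.008 0.004 -0.08 0 0 0")

```text
clock: 6.25
tool_pos: [0.5122, 0.1001, 0.0793]
eef_rot: [-2.969, 1.571, -2.865]
force: [-0.2, -0.1, -0.6]
finger_gap: 0.121
```

servo_tool(plan="1 -0.003 -0.003 -0.008 0 0 0;1 -0.003 -0.003 -0.016 0 0 0;1 -0.003 -0.003 -0.024 0 0 0;1 -0.003 -0.003 -0.032 0 0 0;1 -0.003 -0.003 -0.032 0 0 0")

```text
clock: 6.75
tool_pos: [0.5114, 0.0994, 0.0712]
eef_rot: [-3.021, 1.57, -2.916]
force: [-0.5, 0.9, -1.5]
finger_gap: 0.125
```

servo_tool(plan="1 0 0 -0.012 0 0 0;1 0 0 -0.024 0 0 0;1 0 0 -0.036 0 0 0;1 0 0 -0.044 0 0 0;1 0 0 -0.048 0 0 0;1 0 0 -0.048 0 0 0")

```text
clock: 7.35
tool_pos: [0.5114, 0.0994, 0.0593]
eef_rot: [-3.042, 1.571, -2.937]
force: [-0.3, -0.1, -2.2]
finger_gap: 0.126
```

servo_tool(plan="1 0 0 -0.004 0 0 0;1 0 0 -0.006 0 0 0;1 0 0 -0.008 0 0 0;1 0 0 -0.008 0 0 0")

```text
clock: 7.75
tool_pos: [0.5119, 0.0995, 0.0583]
eef_rot: [-0.586, 1.57, -0.482]
force: [-4.4, -2.6, 17.3]
finger_gap: 0.127
```

servo_tool(plan="1 0 0 0.004 0 0 0;1 0 0 0.004 0 0 -0.03;1 0 0 0.004 0 0 -0.06;1 0 0 0.004 0 0 -0.09;1 0 0 0.004 0 0 -0.12;1 0 0 0.004 0 0 -0.15;1 0 0 0.004 0 0 -0.18;1 0 0 0.004 0 0 -0.21;1 0 0 0.004 0 0 -0.24;1 0 0 0.004 0 0 -0.27;1 0 0 0.004 0 0 -0.30;1 0 0 0.004 0 0 -0.33;1 0 0 0.004 0 0 -0.36;1 0 0 0.004 0 0 -0.38;1 0 0 0.004 0 0 -0.40;1 0 0 0.004 0 0 -0.42;1 0 0 0.004 0 0 -0.43;1 0 0 0.004 0 0 -0.43")

```text
clock: 9.55
tool_pos: [0.5112, 0.0994, 0.0585]
eef_rot: [-1.443, 1.57, -2.689]
force: [-4.4, -0.1, 2.9]
finger_gap: 0.126
```

```bash
python3 - <<'E'
from h import *
o=env.observe();R=Ro.from_euler('xyz',o['eef_rot']).as_matrix();print(o['tool_pos'],o['force'],o['wrist_torque'],'yaw',np.degrees(np.arctan2(R[1,1],R[0,1])),R[:,0],o['joint_pos'])
E
```

```text
[0.51119319 0.09939686 0.05846877] [-4.3990297  -0.13894361  2.85290322] [-0.1049535   0.941507    0.05290898] yaw 18.60804666562421 [-5.65597297e-04 -2.75349219e-04 -9.99999802e-01] [ 0.01113083  0.39363016 -0.39153715  2.05487115  0.22062266  0.73300913
 -0.19360812]
```

servo_tool(plan="1 0 0 0 0 0 -0.01;1 0 0 0 0 0 -0.02;1 0 0 0 0 0 -0.02")

```text
clock: 9.85
tool_pos: [0.5113, 0.0994, 0.0585]
eef_rot: [-1.671, 1.57, -2.982]
force: [-4.6, 0.0, 4.9]
finger_gap: 0.128
```

```bash
python3 - <<'E'
from h import *
o=env.observe();print(o['tool_pos'],o['force'],o['wrist_torque'])
E
```

```text
[0.51127547 0.0993921  0.05849164] [-4.61983802  0.01414681  4.92786095] [-0.08840584  1.22120237  0.04980582]
```

servo_tool(plan="1 0 0 0 0 0 -0.01;1 0 0 0 0 0 -0.02;1 0 0 0 0 0 -0.03;1 0 0 0 0 0 -0.03")

```text
clock: 10.25
tool_pos: [0.5113, 0.0994, 0.0585]
eef_rot: [-1.449, 1.57, -2.853]
force: [-5.7, 0.1, 5.8]
finger_gap: 0.123
```

```bash
python3 - <<'E'
from h import *
o=env.observe();R=Ro.from_euler('xyz',o['eef_rot']).as_matrix();print(o['tool_pos'],o['force'],o['wrist_torque'],'yaw',np.degrees(np.arctan2(R[1,1],R[0,1])))
c=grab('side','s3');crop(c,250,260,120,90,6,'s3')
E
```

```text
[0.51125084 0.09942147 0.05846501] [-5.69267885  0.13584548  5.77072613] [-0.06316502  1.26570819  0.31403474] yaw 9.523949642247812
```

View pics/s3.png

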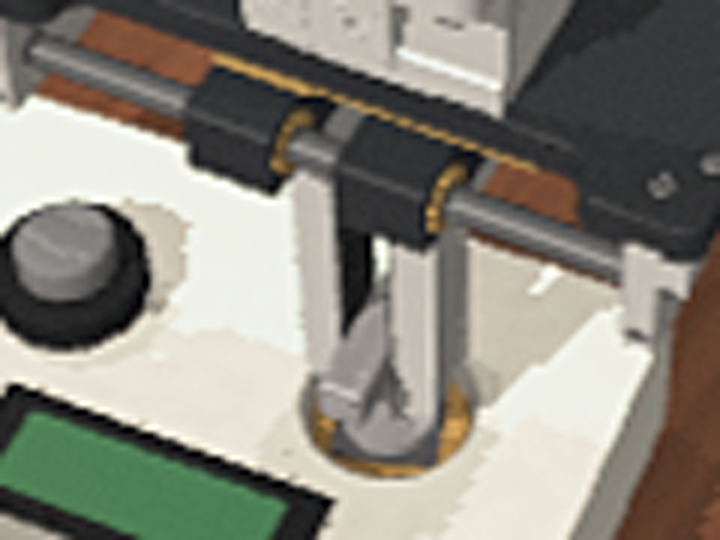

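servo_tool(plan="1 0 0 0 0 0 0.012;1 0 0 0 0 0 0.012;0.6 0 0 0 0 0 0.012;0.6 0 0 0 0 0 0.012;0.6 0 0 0 0 0 0.012;0.6 0 0 0 0 0 0.012;0.6 0 0 0.06 0 0 0.012;0.6 0 0 0.2 0 0 0.012;0.6 0 0 0.4 0 0 0.012;0.6 0 0 0.6 0 0 0.012;0.6 0 0 0.6 0 0 0.012")

```text
clock: 11.4
tool_pos: [0.5145, 0.1003, 0.2148]
eef_rot: [1.554, 1.562, 0.188]
force: [0.5, 0.4, -1.0]
finger_gap: 0.402
```

```bash
python3 - <<'E'
from h import *
o=env.observe();R=Ro.from_euler('xyz',o['eef_rot']).as_matrix();print(o['force'],'yaw',np.degrees(np.arctan2(R[1,1],R[0,1])))
c=grab('side','s4')
m=[]
for v in range(290,340):
  for u in range(290,345):
    p=dep(c,u,v)
    if .081<p[2]<.092 and np.hypot(p[0]-.511,p[1]-.099)<.032:m.append(p)
m=np.array(m); x=m[:,:2];e=np.linalg.svd(x-x.mean(0))[2][0];print(len(m),m.mean(0),m.max(0)-m.min(0),np.degrees(np.arctan2(e[1],e[0])))
crop(c,270,270,100,75,8,'s4')
E
```

```text
[ 0.45225211  0.44336645 -1.03535382] yaw 11.741659183713319
260 [0.50926795 0.10215596 0.0855989 ] [0.02141489 0.04945217 0.00703784] -76.84295418682979
```

View pics/s4.png

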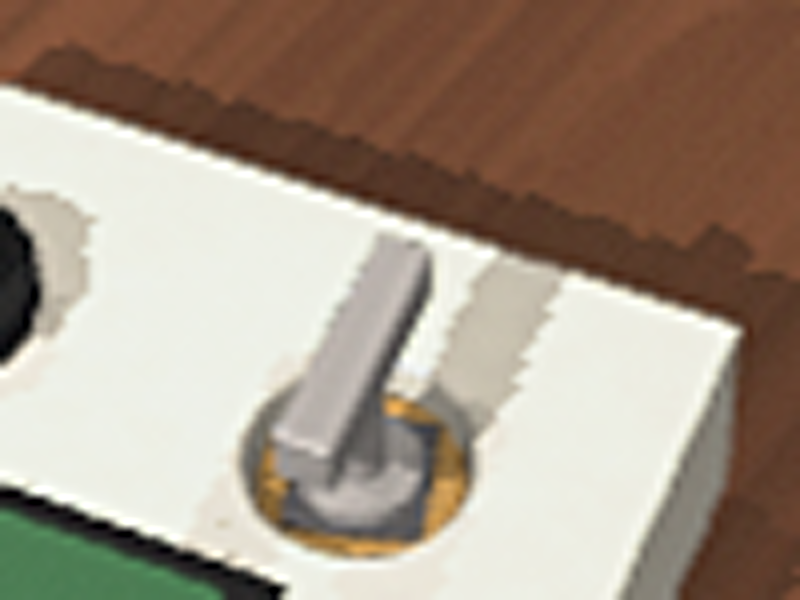

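Crop s4: the key stands upright in the insert with the collar seated, and its top at 85.6 mm (86 expected). Next comes the bowl. I'll refine its heading and check the lock flats.

```bash
python3 - <<'E'
from h import *
t=load('top0');s=load('side0');s4=load('s4')
P=lambda o,k,x,y:(o[0]+(x+.5)/k-.5,o[1]+(y+.5)/k-.5)
for q in [((440,425),(425,540)),((285,525),(425,540))]:
    a,b=[atz(s4,*P((270,270),8,*p),.044) for p in q];d=b-a;print('flat',np.degrees(np.arctan2(d[1],d[0]))%90,np.hypot(*d[:2]))
from scipy.optimize import least_squares
for n,c,(u0,u1,v0,v1) in(('t',t,(410,480,240,310)),('s',s,(410,490,155,235))):
    D=np.array([[dep(c,u,v) for u in range(u0,u1)] for v in range(v0,v1)]).reshape(-1,3)
    r=D[(abs(D[:,2]-.05)<.003)&(np.hypot(D[:,0]-.471,D[:,1]+.312)<.055)]
    f=least_squares(lambda p:np.hypot(r[:,0]-p[0],r[:,1]-p[1])-.045,[.471,-.312],loss='soft_l1',f_scale=.002).x
    h=D[(abs(D[:,2]-.102)<.004)&(np.hypot(D[:,0]-.52,D[:,1]+.30)<.03)]
    e=np.linalg.svd(h[:,:2]-h[:,:2].mean(0))[2][0]
    d=h[:,:2].mean(0)-f;print(n,'rim',f,len(r),'handle',h.mean(0),len(h),'dir',np.degrees(np.arctan2(d[1],d[0])),np.hypot(*d),'tang',np.degrees(np.arctan2(e[1],e[0])))
a,b=[atz(s,*P((410,160),5,*p),.102) for p in((130,30),(120,65))];d=b-a;print('side tang',np.degrees(np.arctan2(d[1],d[0])),np.hypot(*d[:2]))
E
```

```text
flat 29.08489082107505 0.025961642350026466
flat 27.767741722928463 0.026234155278424116
t rim [ 0.47291244 -0.31215861] 314 handle [ 0.52138113 -0.29974884  0.10162081] 65 dir 14.361309634566673 0.050032156565240196 tang -79.44567235372067
s rim [ 0.47159684 -0.30975866] 339 handle [ 0.51957909 -0.29633928  0.10134445] 54 dir 15.62490905199036 0.04982343989550284 tang 103.32519906270566
side tang 106.42119812061703 0.024544112350188132
```

servo_tool(plan="0.5 0.012 -1 0 0 0 0.014;0.5 0.012 -1 0 0 0 0.014;0.5 0.012 -1 0 0 0 0.014;0.5 0.012 -1 0 0 0 0.014;0.5 0.012 -1 0 0 0 0.014;0.5 0.012 -1 0 0 0 0.014;0.5 0.012 -1 0 0 0 0.014")

```text
clock: 12.15
tool_pos: [0.5138, -0.1515, 0.2072]
eef_rot: [-2.076, 1.569, 2.883]
force: [0.4, 0.3, -0.2]
finger_gap: 0.497
```

servo_tool(plan="0.5 0.012 -0.6 0 0 0 0;0.5 0.012 -0.6 0 0 0 0;0.5 0.012 -0.6 0 0 0 0;0.5 0.012 -0.6 0 0 0 0;0.5 0.012 -0.6 -0.2 0 0 0;0.5 0.012 -0.6 -0.32 0 0 0;0.5 0.012 -0.6 -0.32 0 0 0;0.5 0.012 -0.6 -0.32 0 0 0")

```text
clock: 12.95
tool_pos: [0.518, -0.2994, 0.1287]
eef_rot: [-2.672, 1.57, 2.291]
force: [1.0, -1.0, 0.4]
finger_gap: 0.501
```

```bash
python3 - <<'E'
from h import *
o=env.observe();R=Ro.from_euler('xyz',o['eef_rot']).as_matrix();print(o['tool_pos'],o['force'],'yaw',np.degrees(np.arctan2(R[1,1],R[0,1])),R[:,0],o['joint_pos'][6])
E
```

```text
[ 0.51803183 -0.29936916  0.12872542] [ 0.95615592 -0.96040617  0.42908305] yaw 14.37478008165662 [-6.87692087e-04  7.83345845e-04 -9.99999457e-01] 0.6045270074130541
```

Now at z 0.129, aligned. Next: x +2.5 mm, down 63 mm to z 0.066, close, then lift a little.

servo_tool(plan="0.5 0.01 -0.003 -0.06 0 0 0;0.5 0.01 -0.003 -0.14 0 0 0;0.5 0.01 -0.003 -0.22 0 0 0;0.5 0.01 -0.003 -0.25 0 0 0;0.5 0.01 -0.003 -0.25 0 0 0;1 0.01 -0.003 -0.25 0 0 0;1 0.01 -0.003 -0.25 0 0 0;1 0.01 -0.003 -0.25 0 0 0;1 0.01 -0.003 -0.25 0 0 0;1 0.01 -0.003 -0.25 0 0 0;1 0.01 -0.003 -0.25 0 0 0;1 0.01 -0.003 -0.25 0 0 0")

```text
clock: 14.15
tool_pos: [0.5203, -0.3015, 0.0663]
eef_rot: [0.841, 1.57, -0.48]
force: [-0.6, 0.5, 5.7]
finger_gap: 0.127
```

servo_tool(plan="1 0 0 0.05 0 0 0;1 0 0 0.15 0 0 0;1 0 0 0.3 0 0 0;1 0 0 0.45 0 0 0;1 0 0 0.56 0 0 0;1 0 0 0.6 0 0 0;1 0 0 0.6 0 0 0")

```text
clock: 14.85
tool_pos: [0.5204, -0.3016, 0.2173]
eef_rot: [0.832, 1.569, -0.49]
force: [-1.4, -0.6, -2.2]
finger_gap: 0.125
```

```bash
python3 - <<'E'
from h import *
c=grab('side','s5');crop(c,350,60,200,150,4,'s5');print(env.observe()['tool_pos'])
E
```

```text
[ 0.51978643 -0.30129874  0.21570632]
```

View pics/s5.png

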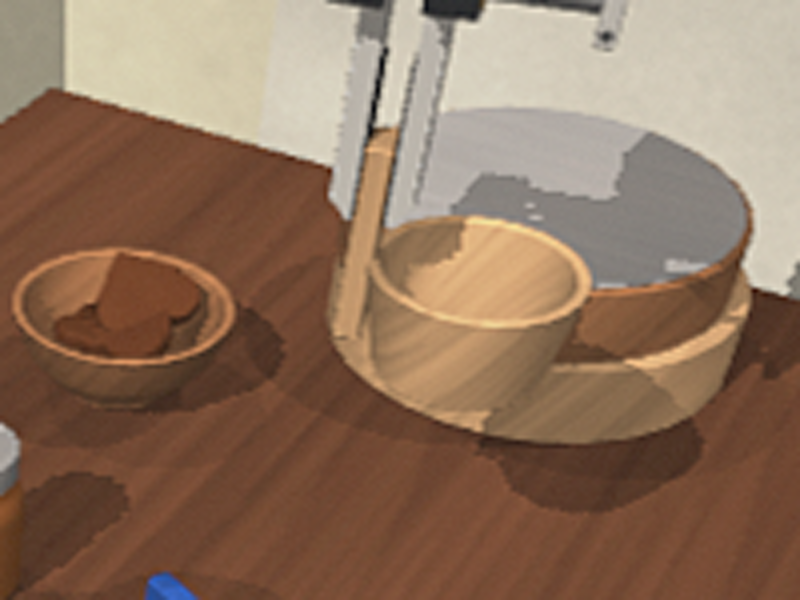

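Crop s5: the bowl hangs level from the handle, clear of everything. I'll carry it over.

servo_tool(plan="1 0.01 0.06 0 0 0 0;1 0.02 0.16 0 0 0 0;1 0.03 0.28 0 0 0 0;1 0.04 0.4 0 0 0 0;1 0.05 0.52 0 0 0 0;1 0.06 0.64 0 0 0 0;1 0.07 0.76 0 0 0 0;1 0.08 0.88 0 0 0 0;1 0.09 1 0 0 0 0")

```text
clock: 15.8
tool_pos: [0.5415, -0.0492, 0.2144]
eef_rot: [-1.974, 1.568, 2.989]
force: [0.4, -0.5, -1.8]
finger_gap: 0.124
```

servo_tool(plan="1 0.01 0.12 0 0 0 0;1 0.02 0.24 0 0 0 0;1 0.03 0.36 0 0 0 0;1 0.04 0.48 0 0 0 0;1 0.05 0.6 0 0 0 0;1 0.06 0.72 0 0 0 0;1 0.07 0.84 0 0 0 0;1 0.08 0.96 0 0 0 0;1 0.08 1 0 0 0 0;1 0.08 1 0 0 0 0")

```text
clock: 16.8
tool_pos: [0.5612, 0.2006, 0.2145]
eef_rot: [-1.847, 1.568, 3.118]
force: [-0.1, -0.1, -1.4]
finger_gap: 0.123
```

```bash
python3 - <<'E'
from h import *
o=env.observe();R=Ro.from_euler('xyz',o['eef_rot']).as_matrix();p=o['tool_pos'];y=R[:,1];print(p,o['force'],'yaw',np.degrees(np.arctan2(y[1],y[0])),R[:,0],'shift',(np.array([.5178,.2741])-(p[:2]-.05*y[:2]))/.25)
E
```

```text
[0.56119432 0.20057791 0.21452311] [-0.13965325 -0.05684992 -1.39996508] yaw 14.458179102920175 [-2.40286261e-03  5.67625543e-05 -9.99997112e-01] shift [0.02008824 0.34402289]
```

servo_tool(plan="1 0.01 0.1 0 0 0 0;1 0.02 0.2 0 0 0 0;1 0.02 0.3 0 0 0 0;1 0.02 0.344 0 0 0 0;1 0.02 0.344 -0.05 0 0 0;1 0.02 0.344 -0.12 0 0 0;1 0.02 0.344 -0.19 0 0 0;1 0.02 0.344 -0.25 0 0 0;1 0.02 0.344 -0.28 0 0 0;1 0.02 0.344 -0.29 0 0 0;1 0.02 0.344 -0.29 0 0 0")

```text
clock: 17.9
tool_pos: [0.5676, 0.2844, 0.1434]
eef_rot: [-1.387, 1.571, -2.709]
force: [1.1, 0.4, -1.1]
finger_gap: 0.128
```

servo_tool(plan="1 0 0 -0.006 0 0 0;1 0 0 -0.012 0 0 0;1 0 0 -0.018 0 0 0;1 0 0 -0.018 0 0 0")

```text
clock: 18.3
tool_pos: [0.5675, 0.2847, 0.1389]
eef_rot: [2.733, 1.571, 1.411]
force: [0.9, -0.3, -2.2]
finger_gap: 0.125
```

servo_tool(plan="1 0 0 -0.004 0 0 0;1 0 0 -0.008 0 0 0;1 0 0 -0.01 0 0 0;1 0 0 -0.01 0 0 0")

```text
clock: 18.7
tool_pos: [0.5675, 0.2846, 0.1364]
eef_rot: [-1.693, 1.571, -3.015]
force: [-0.2, 0.2, -2.5]
finger_gap: 0.127
```

servo_tool(plan="1 0 0 -0.003 0 0 0;1 0 0 -0.005 0 0 0;1 0 0 -0.005 0 0 0")

```text
clock: 19.0
tool_pos: [0.5677, 0.2847, 0.1363]
eef_rot: [1.503, 1.57, 0.181]
force: [-2.7, -2.7, 11.4]
finger_gap: 0.125
```

servo_tool(plan="1 0 0 0.003 0 0 0;1 0 0 0.003 0 0 0;0.7 0 0 0.003 0 0 0;0.6 0 0 0.003 0 0 0;0.6 0 0 0.003 0 0 0;0.6 0 0 0.003 0 0 0;0.6 0 0 0.003 0 0 0;0.6 0 0 0.05 0 0 0;0.6 0 0 0.15 0 0 0;0.6 0 0 0.3 0 0 0;0.6 0 0 0.4 0 0 0;0.6 0 0 0.4 0 0 0")

```text
clock: 20.2
tool_pos: [0.569, 0.2858, 0.2401]
eef_rot: [1.817, 1.565, 0.495]
force: [0.4, 0.2, 0.4]
finger_gap: 0.399
```

```bash
python3 - <<'E'
from h import *
from scipy.optimize import least_squares
c=grab('side','s6');save(cv2.resize(c['img'][200:480,100:400],None,fx=2,fy=2),'s6')
D=np.array([[dep(c,u,v) for u in range(100,400)] for v in range(240,480)]).reshape(-1,3)
r=D[(abs(D[:,2]-.12)<.003)&(np.hypot(D[:,0]-.5178,D[:,1]-.274)<.055)]
if len(r)>20: print(len(r),least_squares(lambda p:np.hypot(r[:,0]-p[0],r[:,1]-p[1])-.045,[.518,.274],loss='soft_l1',f_scale=.002).x)
o=env.observe();p=o['tool_pos'];print(p,o['joint_pos'][6]);print('shift to tare',(np.array([.5994,.1181,.1])-p)/.25)
# tare top height from depth, both views
t=load('top0')
for n,k,(u,v) in(('t',t,(239,223)),('s',load('side0'),(260,301))):
    q=np.array([dep(k,u+i,v+j) for i in(-2,-1,0,1,2) for j in(-1,0,1)]);print(n,np.median(q,0))
E
```

```text
1243 [0.51785197 0.27435648]
[0.56829597 0.2851946  0.23775505] -0.45802356421325796
shift to tare [ 0.12441612 -0.6683784  -0.55102021]
t [0.59848999 0.11747378 0.07173096]
s [0.59509187 0.12199369 0.07231612]
```

View pics/s6.png

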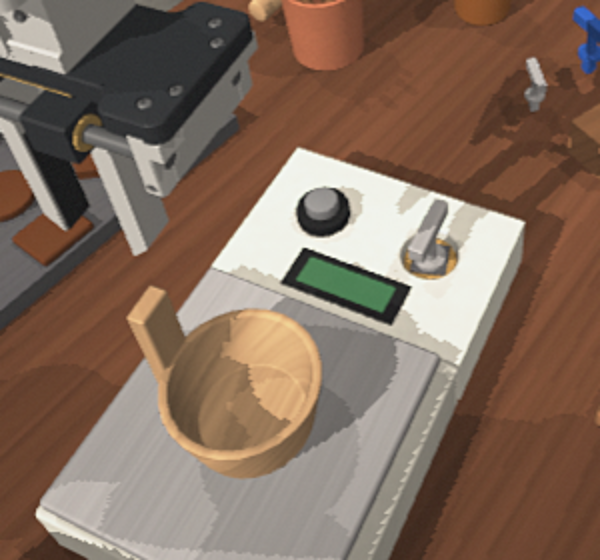

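Bowl stands at (0.518, 0.274), key still upright. Now press tare with the fingers shut.

servo_tool(plan="1 0.12 -0.668 0 0 0 0;1 0.12 -0.668 0 0 0 0;1 0.12 -0.668 0 0 0 0;1 0.12 -0.668 0 0 0 0;1 0.12 -0.668 -0.2 0 0 0;1 0.12 -0.668 -0.4 0 0 0;1 0.12 -0.668 -0.56 0 0 0;1 0.12 -0.668 -0.6 0 0 0;1 0.12 -0.668 -0.6 0 0 0;1 0.12 -0.668 -0.6 0 0 0")

```text
clock: 21.25
tool_pos: [0.5985, 0.1181, 0.0869]
eef_rot: [1.639, 1.569, 0.317]
force: [-0.0, 0.1, 0.5]
finger_gap: 0.009
```

servo_tool(plan="1 0 0 -0.03 0 0 0;1 0 0 -0.05 0 0 0;1 0 0 -0.06 0 0 0;1 0 0 -0.068 0 0 0;1 0 0 -0.068 0 0 0;1 0 0 -0.068 0 0 0")

```text
clock: 21.85
tool_pos: [0.5979, 0.1176, 0.0686]
eef_rot: [1.508, 1.57, 0.187]
force: [2.4, -0.0, 3.3]
finger_gap: 0.006
```

servo_tool(plan="1 0 0 -0.006 0 0 0;1 0 0 -0.01 0 0 0;1 0 0 -0.01 0 0 0")

```text
clock: 22.15
tool_pos: [0.5979, 0.1176, 0.0662]
eef_rot: [1.353, 1.57, 0.031]
force: [-0.0, -1.4, 10.1]
finger_gap: 0.003
```

servo_tool(plan="1 0 0 -0.003 0 0 0;1 0 0 -0.003 0 0 0")

```text
clock: 22.35
tool_pos: [0.598, 0.1177, 0.066]
eef_rot: [1.26, 1.57, -0.061]
force: [-3.3, -1.6, 19.6]
finger_gap: 0.004
```

servo_tool(plan="1 0 0 0.03 0 0 0;1 0 0 0.1 0 0 0;1 0 0 0.3 0 0 0;1 0 0 0.5 0 0 0;1 0 0 0.7 0 0 0;1 0 0 0.7 0 0 0;1 0 0 0.7 0 0 0")

```text
clock: 23.05
tool_pos: [0.5976, 0.1177, 0.2409]
eef_rot: [1.427, 1.569, 0.105]
force: [0.1, -0.6, -1.0]
finger_gap: 0.008
```

```bash
python3 - <<'E'
from h import *
c=grab('side','s7');save(cv2.resize(c['img'][200:480,100:400],None,fx=2,fy=2),'s7')
q=np.array([dep(c,260+i,301+j) for i in(-2,-1,0,1,2) for j in(-1,0,1)]);print(np.median(q,0),env.observe()['clock'])
E
```

```text
[0.59547147 0.12209332 0.07232087] 23.1
```

View pics/s7.png

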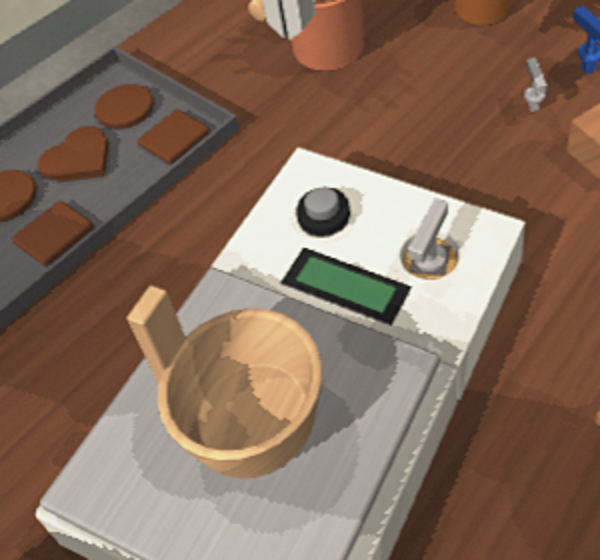

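The button bottomed 6 mm down at 19.6 N and is back up at 72 mm. The key and bowl stand as placed, and the robot is clear.

```bash
python3 -c "
from rig import env
print(env.close_job())"
```

```text
the job is handed in; nothing more can be done
None
```

I finished all four steps and handed the job in at about 23 s of the 69 s allowed; the interface reports no verdict.

- **Key:** I took the larger steel key from the stand and put it in the socket, collar seated, with its top at 85.6 mm (86 expected). I turned it clockwise until the torque rose from 0.05 to 0.31 N m. The lock flats then measured about -62°, which matches the stop.
- **Bowl:** It was set down gently, released and is upright. Its measured centre was within about 1 mm of the platform centre I had estimated.
- **Tare:** I pressed the button until it bottomed out, 6 mm down at about 20 N. The last image shows it back up at 72 mm.
- **Bystanders:** The jar and pot stood well outside the arm's path and nothing touched them. The last crop shows only the lower parts of both, where they were at the start.

One measurement disagreed: triangulation put the button top at 66 mm, but depth readings gave 72 mm. Contact during the press agreed with 72 mm.

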